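# Power a recorder board in the test jig

### The arm

A 7-joint arm with a two-finger parallel gripper is mounted at the origin on the work surface. World frame = base frame: x ahead of the robot, y to its left, z up, the work surface at z = 0. Lengths are in m, angles in rad, forces in N, time in s.
With the tool pointing down it reaches from about 0.4 to 0.85 m from the base axis. Payload 10.4 kg.
Tool frame: the origin (TCP) lies on the centre line of the jaws, within the pads' length; the fingertips stand 22 mm ahead of it and the grasp point (between the pads) lies 3 mm ahead of it; z points along the fingers, y is the direction in which the jaws open and shut (so a half turn about z gives the same grasp; the last joint's range is limited). The gripper opens to 85 mm and grips with 20 to 120 N. Pads are 22 mm wide; open, the fingers measure 114 mm over their backs; the gripper's body (76 mm by 85 mm) begins 54 mm behind the grasp point. The pads swing forward as they close: fully open they stand 13 mm farther back than shut.
Start: joints at [-1.153, 0.332, -0.065, 1.46, 0.022, 1.35, -0.088], TCP at [0.267, 0.565, 0.253] pointing down, gripper open.
Joint ranges: [-2.6, 2.6], [-0.5, 2.12], [-1.47, 1.34], [0.16, 2.42], [-1.27, 4.41], [0.06, 2.06], [-2.6, 2.6]. Speed limits (rad/s): [2.22, 2.22, 2.79, 2.79, 3.14, 3.14, 3.14].

### API

Orientations are given as a unit quaternion [x, y, z, w].
In Python, from workcell import manip gives the robot as it stands. The module is installed in compiled form; this text tells all that it offers.
- The arm moves only by the shell command python3 -m crank 'ROWS' [FORCE]. ROWS is JSON, a list of rows, each a list of 3 entries, a list of its own where there are three numbers: the opening, from -1 (shut) to 1 (fully open), then the shift along the tool's x, y, z normalised to -1 to 1, where 1 is 80 mm, then the turn, a rotation vector about the tool's x, y, z normalised to -1 to 1, where 1 is pi/4 rad. In form: [[jaw, [tx, ty, tz], [ax, ay, az]], ...]. A call has exactly 5 rows; each row shifts and turns the commanded pose from where the row before left it, along the tool's axes as they then stand; what a row does not reach is not made up. A row lasts 1/10 s, in which the tool goes at most 50 mm and 8.59 degrees, less where a joint would pass 70% of its speed; a pose out of reach is approached as far as the arm can. A call with a number of a shift or a turn outside -1 to 1 is refused whole. A call with a gripper value outside its range is refused whole. The fingers move at their own pace and stop on an object; FORCE is the grip in N (left out, the last holds). Time passes only in rows, so rows that do not move let the fingers close, or fill a call up. It gives the time, the measured TCP pose, the force and the opening at its end, in the units of the state.
- manip.get_obs(): the state, without advancing time (a new reading comes with each control period).
- manip.camera(name): name is "scene" or "side" or "wrist"; returns the picture (400x640x3 uint8, blue, green, red); there is no depth.
- manip.camera_info(name): a dict with "K" (3x3 intrinsics, pixels), "camera_from_world" (4x4, takes a point from world to camera coordinates); the wrist camera has in their place "mount" (4x4, takes a point from camera to tool coordinates, whose origin is the TCP and whose axes are the flange's). Camera axes: x right, y down, z forward; pixel columns grow to the right and rows downward; lengths in m; the calibration is good to about 2 mm. The wrist camera is an equidistant fisheye: a pixel r from the principal point sees the ray r / f radians off the axis. A picture is of the moment at which its call begins: read the wrist's pose just before it. camera_info takes no time and is no camera call.
- manip.hand_in(): hands the job in, once; it reports no verdict.
The state is a dict: "clock": time; "joint_pos": joint angles; "joint_velocities": joint speeds; "tau": joint torques, N m; "position": TCP position; "ee_rot": TCP orientation; "ft_force": force on the tool from outside, world axes, zero at the start; "torque": the same for the moment, N m; "grip_width": opening from 0.0 (shut) to 1.0 (fully open).
Only numpy, scipy, OpenCV 4.12 (cv2) and the standard library are available. Lean on these libraries where they do the work, as an engineer would, in place of code of your own. Each camera call takes 0.05 s, during which the arm holds its last target.

### The job

The board in the test jig is to be run at 12 volts: first turn the big dial on the bench supply until its white pointer stands at the 12 V mark, the one with a round dot beside it. Then press the jig's spring-loaded press arm down by the pad at its front end until that press arm is level, its top flush with the two side cheeks, and never far beyond level, which would crush the pins. Finish while still holding the press arm down at level with the fingers (it springs up if let go), with the dial still at 12 V and the other things on the bench left where they lie.

Things in the scene. Friction and masses are not known exactly. Their poses are not given: they have to be found in the camera images.
- supply: bench supply, a grey case 170 (x) x 210 (y) x 65 mm high, fixed, left or right of the jig; origin at the centre of its underside, x points away from the robot at yaw 0. The dial's axis is at (-35, +30) mm in its own x, y. The small round knob (18 mm wide, 12 mm high, 95 mm from the dial) and the two steel posts (16 mm high) on its top are not used.
- dial_grip (a point): point on the dial's axis to pinch, 102 mm above the bench. The dial is a black disc 44 mm across (top 79 mm above the bench) carrying an upright grip bar 42 mm long, 14 mm thick, its top 109 mm above the bench; a white line on one half of the bar's top is the pointer.
- mark_12v (a point): the 12 V mark on the supply's top, 65 mm above the bench, 42 mm from the dial's axis. Black marks round the dial stand at 0, 3, 6, 9, 12 and 15 V, 0.6 rad apart clockwise; the fifth, 12 V, has a round black dot outside it.
- dial (a joint): angle of the dial, rad, 0 to 3.0, grows clockwise seen from above, 0.2 rad per volt: 0 V at 0, 12 V at 2.4. The pointer's direction, as an angle from the supply's own x axis towards its y axis, is 1.5 minus this value. It stays where it is left (friction 0.03 N m).
- jig: test jig, fixed to the bench: a black base 170 (x) x 130 (y) x 20 mm with a green circuit board on it, two upright aluminium cheeks (their tops 82 mm above the bench) and a press arm hinged between them at the far end; origin at the centre of the base's underside, the arm runs from the hinge along the jig's own -x axis (towards the robot at yaw 0).
- jig_hinge (a point): the press arm's hinge axis, level and along the jig's own y axis, 70 mm from the jig's origin along its x, 75 mm above the bench.
- press_pad (a point): centre of the top face of the black pad at the front end of the press arm, moving with the arm: the place to press. The pad is 40 mm (along the arm) x 50 x 14 mm; this point is 160 mm from the hinge along the arm and 7 mm above the arm's middle plane. It is about 136 mm above the bench with the arm raised and 82 mm when the arm is level.
- press_arm (a joint): how far the press arm is pressed down, rad: 0 raised (0.35 rad above level), 0.35 level, 0.55 hard stop. A spring raises it: the pad takes about 3 N straight down at the start, about 9 N at level.
- screwdriver: loose green-handled screwdriver, 190 mm, lying between the supply and the jig; origin at its underside; leave it alone
- mouse: loose black computer mouse, 60 x 100 x 32 mm, between the supply and the jig, nearer the robot; origin at its underside; leave it alone

How it is judged:
On the way, in this order (a step that is already met when the one before it is completed fails the run):
1. the dial stands at 12 V while the press arm is still up (value of joint dial between 2.28 and 2.52 rad and value of joint press_arm below 0.08 rad), for 0.3 s.
2. the press arm is held level by the fingers with the dial at 12 V (value of joint dial between 2.28 and 2.52 rad and value of joint press_arm between 0.29 and 0.41 rad and contact force between the fingers and press_arm above 4 N), for 0.5 s.
At the end, for the whole second after the job is handed in: The program ends while the fingers press the press arm: press arm within 0.06 rad of level (joint 0.29 to 0.41) and still, fingers on it with more than 4 N, dial within 0.12 rad of the 12 V mark (joint 2.28 to 2.52) (all of step 2 and velocity of joint press_arm between -0.1 and 0.1 rad/s); the arm keeps its last pose, push and grip.
It fails at once if the press arm is pressed far beyond level (joint over 0.47), crushing the pins (value of joint press_arm above 0.47 rad).
It fails at once if the press arm is pressed down (joint over 0.2) while the dial is not at 12 V (value of joint press_arm above 0.2 rad and not (value of joint dial between 2.28 and 2.52 rad)).
It fails at once if the screwdriver or the mouse is pushed more than 30 mm (distance of any of screwdriver, mouse from where it was at the start of the episode above 0.03 m).
It also fails if it takes over 40 s, if anything falls off the work surface, if the arm or the gripper's body presses on something with over 40 N, if the wrist force passes 120 N, or if a joint passes its speed limit or range.

## Working session

There is one attempt and no reset: what is moved stays moved. The work goes in short steps, Python scripts to look and compute and a shell command to move; the robot and the scene stay as the last step left them, time stands still between calls to the robot, and variables do not carry over. Pictures are saved under pics/ and viewed, and the job is handed in when it is done.

```bash
mkdir -p pics
python3 - <<'E'
from workcell import manip
import cv2
o=manip.get_obs();print(o)
for n in("scene","side","wrist"):
    cv2.imwrite(f"pics/{n}0.png",manip.camera(n)); print(n,manip.camera_info(n))
E
```

```text
{'clock': 0.0, 'joint_pos': array([-1.15259621,  0.33287656, -0.06473976,  1.46097329,  0.02159194,
        1.34988735, -0.08851398]), 'joint_velocities': array([ 4.70354276e-04,  1.06177557e-03,  1.16281528e-03,  1.91110446e-06,
        6.40660790e-04, -7.72445127e-04,  6.20327474e-04]), 'tau': array([-1.86927246e-04, -6.25446939e+01,  4.87670582e-02, -3.91613030e+01,
        1.61923125e-02,  9.98746022e-03,  1.07125641e-05]), 'position': array([0.2664934 , 0.56494438, 0.25249781]), 'ee_rot': array([ 2.18598737e-01,  9.75814566e-01, -7.11841327e-04, -1.35312711e-04]), 'ft_force': array([ 0.36806004,  0.62521321, -0.20559349]), 'torque': array([-0.00254322,  0.00102814,  0.0129033 ]), 'grip_width': 1.0018634650419578}
scene {'K': array([[442.56665693,   0.        , 323.19838817],
       [  0.        , 442.56665693, 203.42424088],
       [  0.        ,   0.        ,   1.        ]]), 'camera_from_world': array([[-0.47405771,  0.88046609,  0.00698183,  0.26229894],
       [ 0.52759582,  0.29039686, -0.79831843, -0.19072854],
       [-0.70491981, -0.37476543, -0.6021951 ,  1.23315292],
 
[... 312 characters left out ...]
     [-0.26908525, -0.63592905, -0.72331692,  0.21422811],
       [ 0.26175347,  0.67446158, -0.69035259,  0.69646211],
       [ 0.        ,  0.        ,  0.        ,  1.        ]])}
wrist {'K': array([[309.70691629,   0.        , 316.45908757],
       [  0.        , 309.70691629, 203.55031171],
       [  0.        ,   0.        ,   1.        ]]), 'mount': array([[-9.26252824e-04, -9.61709703e-01, -2.74068586e-01,
         6.93150359e-02],
       [ 9.99999307e-01, -6.91700966e-04, -9.52450101e-04,
         3.22682608e-04],
       [ 7.26406997e-04, -2.74069278e-01,  9.61709677e-01,
        -1.20288527e-01],
       [ 0.00000000e+00,  0.00000000e+00,  0.00000000e+00,
         1.00000000e+00]])}
```

View pics/scene0.png

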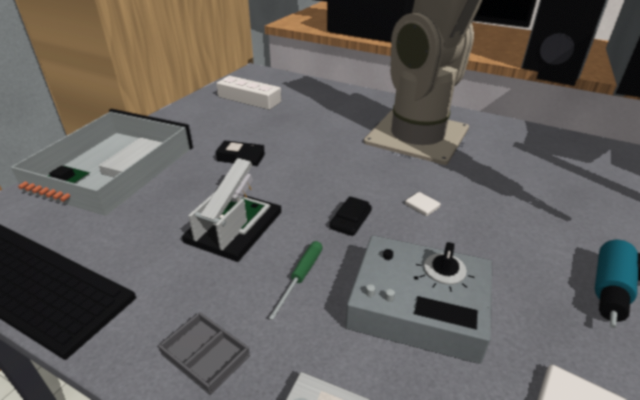

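View pics/side0.png

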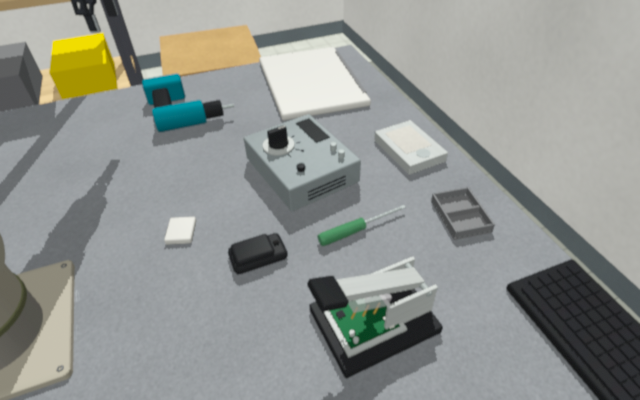

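View pics/wrist0.png

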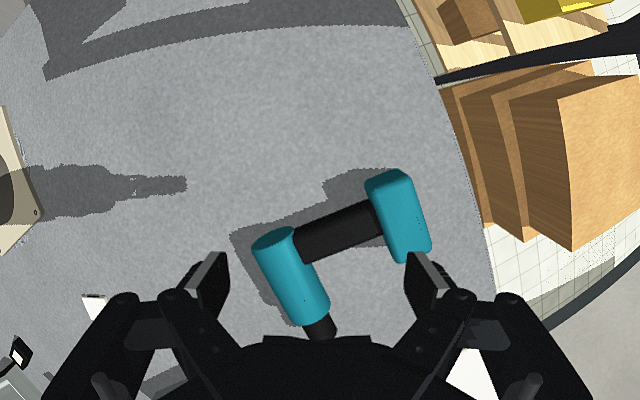

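The scene view shows the supply with its dial at about (447,262), the jig at about (230,220), the mouse at about (350,215) and the screwdriver at about (297,275). Next I'll take enlarged crops.

Run:
```python
import cv2
def crop(n,x,y,w,h,s,o):
    im=cv2.imread(f"pics/{n}.png")[y:y+h,x:x+w]
    cv2.imwrite(f"pics/{o}.png",cv2.resize(im,None,fx=s,fy=s,interpolation=cv2.INTER_CUBIC))
crop("scene0",340,230,160,130,5,"c1")
crop("side0",235,110,140,100,5,"c2")
crop("scene0",170,150,130,110,5,"c3")
crop("side0",300,250,150,120,5,"c4")
```

```text
(no output)
```

View pics/c1.png

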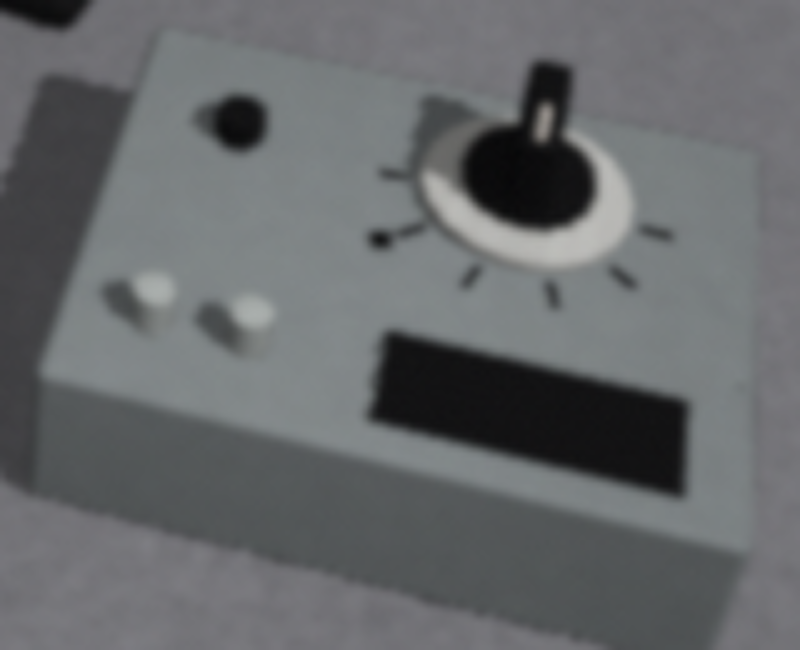

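View pics/c2.png

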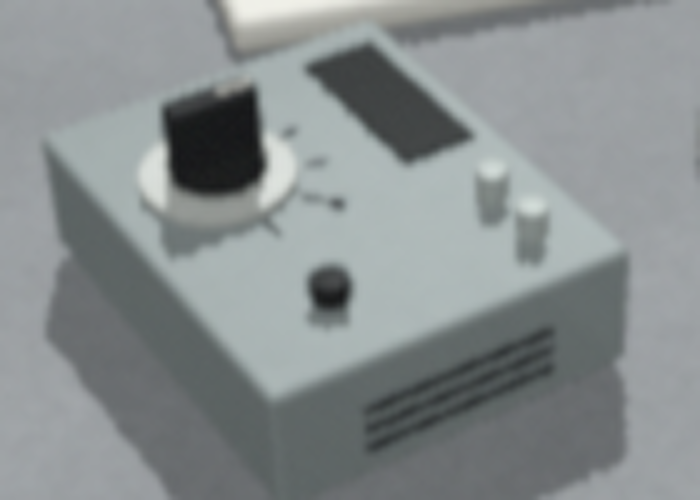

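View pics/c3.png

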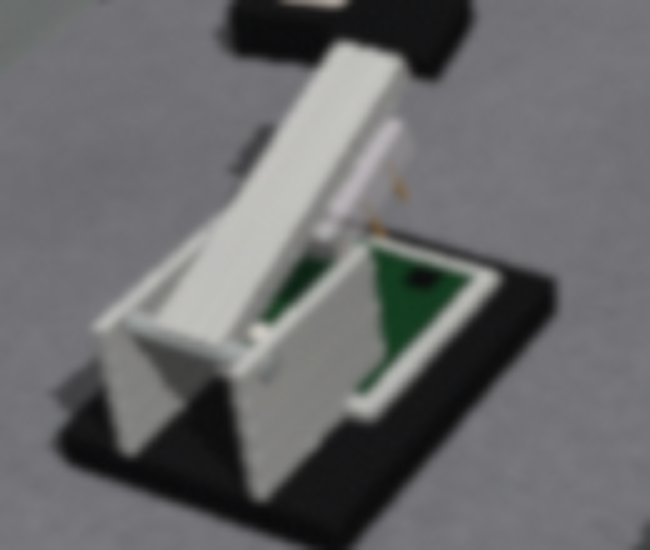

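View pics/c4.png

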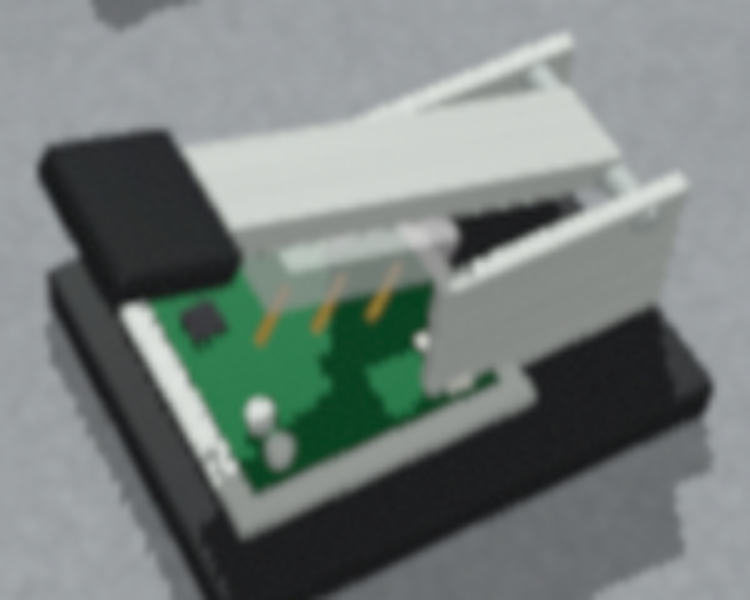

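```bash
cat > h.py <<'E'
import numpy as np,cv2
from workcell import manip
from scipy.optimize import least_squares
from scipy.spatial.transform import Rotation as R
CI={n:manip.camera_info(n) for n in("scene","side","wrist")}
def proj(n,P):
    c=CI[n];T=c["camera_from_world"];q=np.atleast_2d(P)@T[:3,:3].T+T[:3,3]
    q=q@c["K"].T;return q[:,:2]/q[:,2:]
def ray_plane(n,uv,z):
    c=CI[n];T=c["camera_from_world"];d=np.linalg.solve(c["K"],[*uv,1.]);d=T[:3,:3].T@d
    o=-T[:3,:3].T@T[:3,3];return o+d*(z-o[2])/d[2]
def wpt(p,L):
    L=np.atleast_2d(L);c,s=np.cos(p[2]),np.sin(p[2])
    return np.c_[p[0]+c*L[:,0]-s*L[:,1],p[1]+s*L[:,0]+c*L[:,1],L[:,2]]
def wproj(obs_pos,obs_q,P):
    c=CI["wrist"];Rt=R.from_quat(obs_q).as_matrix();M=c["mount"]
    q=(np.atleast_2d(P)-obs_pos)@Rt;q=(q-M[:3,3])@M[:3,:3]
    th=np.arctan2(np.hypot(q[:,0],q[:,1]),q[:,2]);ph=np.arctan2(q[:,1],q[:,0])
    f=c["K"][0,0];return np.c_[c["K"][0,2]+f*th*np.cos(ph),c["K"][1,2]+f*th*np.sin(ph)]
def fit(data,p0):
    f=lambda p:np.concatenate([(proj(n,wpt(p,L))[0]-uv) for n,L,uv in data])
    r=least_squares(f,p0,loss="soft_l1");return r.x,r.fun.reshape(-1,2)
E
python3 - <<'E'
from h import *
S=lambda u,v:(340+u/5,230+v/5); D=lambda u,v:(235+u/5,110+v/5)
A,B,C,Dd=[(-.085,-.105,.065),(-.085,.105,.065),(.085,.105,.065),(.085,-.105,.065)]
d=[("scene",A,S(165,28)),("scene",B,S(760,152)),("scene",C,S(748,555)),("scene",Dd,S(40,378)),
("side",A,D(275,402)),("side",B,D(42,140)),("side",C,D(375,22)),("side",Dd,D(628,250))]
p,r=fit(d,[.55,.25,0]);print("supply",p.round(4),r.round(1).tolist())
dial=wpt(p,[-.035,.03,.102]);print("dial",dial)
m=np.array([-.035+.042*np.cos(-.9),.03+.042*np.sin(-.9),.065]);
print("mark proj",wpt(p,m),proj("scene",wpt(p,m)),"seen dot",S(380,239),"mark",S(410,230),proj("side",wpt(p,m)),"dot",D(337,204))
a=ray_plane("side",D(165,107),.109);b=ray_plane("side",D(258,90),.109);print("bar side",a,b,np.arctan2(*(b-a)[1::-1]))
S=lambda u,v:(170+u/5,150+v/5); D=lambda u,v:(300+u/5,250+v/5)
t=.35
def pad(a,y,n=.007):return (.07-a*np.cos(t)+n*np.sin(t),y,.075+a*np.sin(t)+n*np.cos(t))
d=[("side",pad(.18,.025),D(45,155)),("side",pad(.14,.025),D(165,133)),("side",pad(.14,-.025),D(238,245)),("side",pad(.18,-.025),D(115,287)),
("side",(.085,-.065,.02),D(712,388)),("side",(-.085,.065,.02),D(52,272)),
("scene",(.085,-.065,.02),S(65,440)),("scene",(.085,.065,.02),S(345,527)),("scene",(-.085,.065,.02),S(555,285))]
p,r=fit(d,[.5,-.2,0]);print("jig",p.round(4),r.round(1).tolist());print("pad",wpt(p,pad(.16,0)),"hinge",wpt(p,(.07,0,.075)))
E
```

```text
supply [0.5855 0.1978 0.1828] [[-2.4, -1.5], [0.3, -0.6], [0.9, 0.3], [-2.7, -1.2], [-0.4, -0.7], [-0.3, -1.9], [-0.2, -1.9], [1.9, -1.0]]
dial [[0.54561637 0.2209317  0.102     ]]
mark proj [[0.57726866 0.19332496 0.065     ]] [[421.85826659 276.5543866 ]] seen dot (416.0, 277.8) mark (422.0, 276.0) [[297.76293297 149.21023343]] dot (302.4, 150.8)
bar side [0.52428599 0.21767495 0.109     ] [0.56308597 0.21422895 0.109     ] -0.08858188705241045
jig [ 0.5624 -0.2018  0.0781] [[-1.6, -2.3], [-0.6, -2.0], [2.0, 3.0], [0.8, -0.0], [1.2, -1.7], [-3.2, -0.0], [-1.9, -2.6], [-0.7, -0.9], [0.8, -3.1]]
pad [[ 0.48478415 -0.20783151  0.13643926]] hinge [[ 0.63223309 -0.19629776  0.075     ]]
```

```bash
python3 -m crank '[[1,[-0.5,-0.24,0],[0,0,0]],[1,[-0.5,-0.24,0],[0,0,0]],[1,[-0.5,-0.24,0],[0,0,0]],[1,[-0.5,-0.24,0],[0,0,0]],[1,[-0.5,-0.24,0],[0,0,0]]]'; python3 -m crank '[[1,[-0.5,-0.24,0],[0,0,0]],[1,[-0.5,-0.24,0],[0,0,0]],[1,[-0.5,-0.24,0],[0,0,0]],[1,[0,0,0],[0,0,-0.15]],[1,[0,0,0],[0,0,-0.15]]]'
python3 -m crank '[[1,[0,0,0],[0,0,-0.15]],[1,[0,0,0],[0,0,0]],[1,[0,0,0],[0,0,0]],[1,[0,0,0],[0,0,0]],[1,[0,0,0],[0,0,0]]]'
python3 - <<'E'
from h import *
o=manip.get_obs();im=manip.camera("wrist");print(o["position"],o["ee_rot"],o["joint_pos"])
cv2.imwrite("pics/w1.png",im)
E
```

```text
clock: 0.65
position: [0.4074, 0.3915, 0.2532]
ee_rot: [0.219, 0.976, -0.0, -0.0]
ft_force: [0.7, 0.2, -0.8]
grip_width: 1.0
clock: 1.15
position: [0.4914, 0.2881, 0.253]
ee_rot: [0.102, 0.995, -0.0, -0.0]
ft_force: [-0.1, 0.3, -0.1]
grip_width: 1.0
clock: 1.65
position: [0.4905, 0.2899, 0.2533]
ee_rot: [0.044, 0.999, 0.0, -0.0]
ft_force: [-0.2, -0.1, -0.4]
grip_width: 0.998
[0.49047962 0.28986559 0.25327592] [ 4.44188248e-02  9.99012997e-01  9.42261305e-06 -3.65462973e-06] [-0.70848373  0.20745481  0.10960097  1.61900853 -0.02330075  1.31639961
  0.8865796 ]
```

View pics/w1.png

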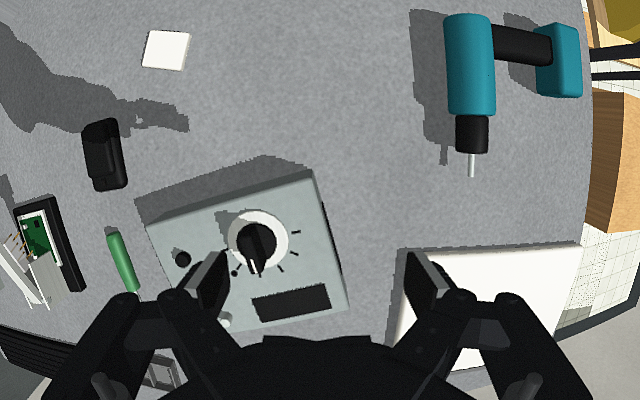

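Run:
```python
from h import *
im=cv2.imread("pics/w1.png")[165:330,130:350]
cv2.imwrite("pics/w1c.png",cv2.resize(im,None,fx=3.6,fy=3.6,interpolation=cv2.INTER_CUBIC))
```

```text
(no output)
```

View pics/w1c.png

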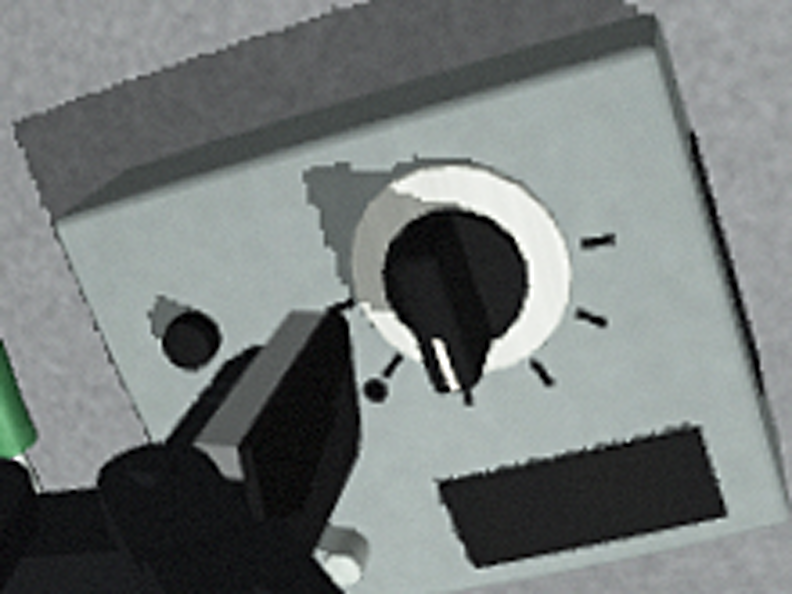

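Run:
```python
from h import *
pos=np.array([0.49047962,0.28986559,0.25327592]);q=[4.44188248e-02,9.99012997e-01,9.42261305e-06,-3.65462973e-06]
W=lambda u,v:(130+u/3.6,165+v/3.6)
mk=lambda k,r=.042:(-.035+r*np.cos(1.5-.6*k),.03+r*np.sin(1.5-.6*k),.065)
d=[(mk(0),W(598,241)),(mk(1),W(592,318)),(mk(2),W(542,372)),(mk(4),W(393,365)),((-.085,-.105,.065),W(62,222)),((-.085,.105,.065),W(655,45)),((.085,.105,.065),W(785,520))]
f=lambda p:np.concatenate([wproj(pos,q,wpt(p,L))[0]-uv for L,uv in d])
r=least_squares(f,[.58,.2,.18],loss="soft_l1");p=r.x;print(p,r.fun.reshape(-1,2).round(1).tolist())
dial=wpt(p,[-.035,.03,.109])[0];print("dial",dial)
def g(x): # white line: two ends on bar top, angle + start radius
    a,r0,r1=x
    P=[dial+[s*np.cos(a),s*np.sin(a),0] for s in (r0,r1)]
    return (wproj(pos,q,P)-[W(437,340),W(455,390)]).ravel()
s=least_squares(g,[0,.003,.02],x_scale=[1,.01,.01]);print(s.x,s.fun,"dial val",1.5-(s.x[0]-p[2]))
# independent: back-project line ends to z=.109
def bp(uv,z):
    return least_squares(lambda x:wproj(pos,q,[x[0],x[1],z])[0]-uv,[.55,.22]).x
a,b=bp(W(437,340),.109),bp(W(455,390),.109);an=np.arctan2(b[1]-a[1],b[0]-a[0]);print(a,b,an,"val",1.5-an+p[2])
```

```text
[0.58346167 0.19847808 0.1826378 ] [[-0.3, 0.4], [-0.3, -0.1], [-0.0, -0.0], [0.3, -0.2], [-4.3, -0.1], [0.2, -0.5], [2.6, 2.0]]
dial [0.54359507 0.22162228 0.109     ]
[0.14151177 0.00306393 0.01872807] [ 0.13064425 -0.044837   -0.02171105  0.00764779] dial val 1.5411260377112996
[0.54666824 0.2219165 ] [0.56212862 0.22428702] 0.15214368850690813 val 1.5304941161186527
```

```bash
python3 -m crank '[[1,[-0.37,-0.4,0.1],[0,0,0]],[1,[-0.37,-0.39,0.1],[0,0,0]],[1,[0,0,0.3],[0,0,-0.147]],[1,[0,0,0.29],[0,0,-0.147]],[1,[0,0,0],[0,0,0]]]'
python3 - <<'E'
from h import *
o=manip.get_obs();im=manip.camera("wrist");print(o["position"],o["ee_rot"],o["joint_pos"])
print(manip.get_obs()["position"])
cv2.imwrite("pics/w2.png",im)
cv2.imwrite("pics/w2c.png",cv2.resize(im[150:350,190:440],None,fx=3,fy=3,interpolation=cv2.INTER_CUBIC))
s=cv2.imread("pics/side0.png")[105:165,240:320];s=cv2.resize(s,None,fx=10,fy=10,interpolation=cv2.INTER_CUBIC)
c=np.array([.5436,.2216])
for a,col in((.142,(0,255,0)),(-.09,(0,0,255))):
    u=np.array([np.cos(a),np.sin(a)]);v=np.array([-u[1],u[0]])
    P=[[*(c+x*u+y*v),.109] for x,y in((.021,.007),(.021,-.007),(-.021,-.007),(-.021,.007))]
    cv2.polylines(s,[((proj("side",P)-[240,105])*10).astype(int)],True,col,1)
cv2.imwrite("pics/s2.png",s)
E
```

```text
clock: 2.2
position: [0.5425, 0.2209, 0.187]
ee_rot: [-0.072, 0.997, -0.001, -0.002]
ft_force: [-1.3, -0.2, -0.1]
grip_width: 1.002
[0.5424983  0.22087221 0.18703858] [-7.21476840e-02  9.97390449e-01 -9.82172169e-04 -2.45740357e-03] [-0.57697531  0.29200528  0.13478049  1.65897496 -0.04150907  1.19870322
  1.28268563]
[0.54324294 0.2214635  0.18911848]
```

View pics/w2c.png

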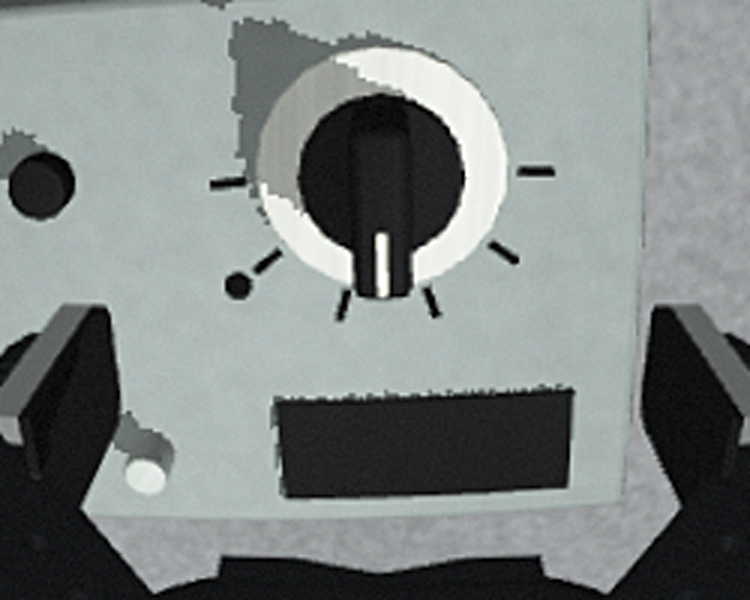

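View pics/s2.png

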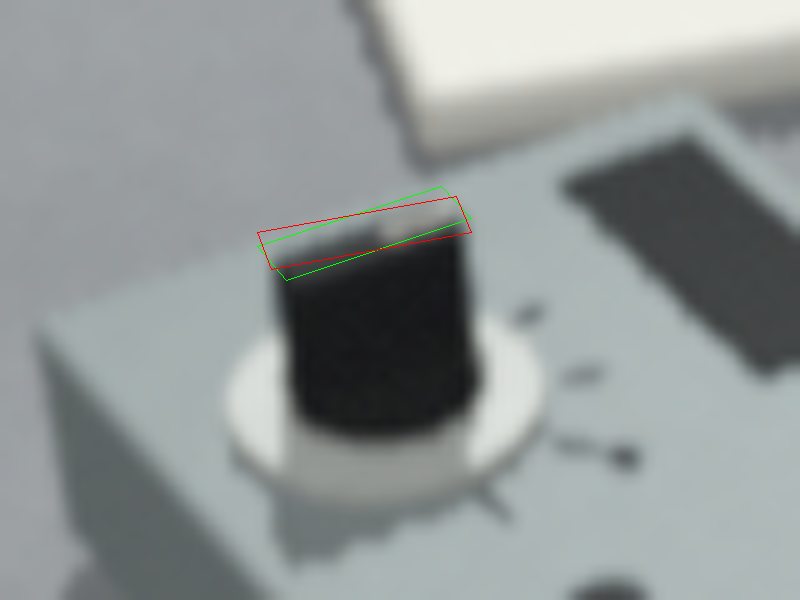

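```bash
python3 -m crank '[[1,[0,0,0.26],[0,0,0]],[1,[0,0,0.26],[0,0,0]],[1,[0,0,0.25],[0,0,0]],[1,[0,0,0.25],[0,0,0]],[1,[0,0,0],[0,0,0]]]' 30
python3 -m crank '[[-1,[0,0,0],[0,0,0]],[-1,[0,0,0],[0,0,0]],[-1,[0,0,0],[0,0,0]],[-1,[0,0,0],[0,0,0]],[-1,[0,0,0],[0,0,0]]]' 30
```

```text
clock: 2.75
position: [0.5431, 0.2218, 0.1076]
ee_rot: [-0.07, 0.998, -0.0, -0.001]
ft_force: [0.9, -0.6, -0.2]
grip_width: 1.002
clock: 3.25
position: [0.5443, 0.2214, 0.1091]
ee_rot: [-0.072, 0.997, -0.0, 0.0]
ft_force: [-2.7, -10.9, 17.7]
grip_width: 0.153
```

```bash
python3 -m crank '[[-1,[0,0,0],[0,0,0.15]],[-1,[0,0,0],[0,0,0.15]],[-1,[0,0,0],[0,0,0.15]],[-1,[0,0,0],[0,0,0.15]],[-1,[0,0,0],[0,0,0]]]'
python3 - <<'E'
from h import *
o=manip.get_obs();q=o["ee_rot"];im=manip.camera("wrist");print(o["position"],o["ft_force"],o["torque"],q)
y=R.from_quat(q).as_matrix()[:,1];print("dial if rigid",1.5-(np.arctan2(y[1],y[0])-np.pi/2-.1826))
cv2.imwrite("pics/w3c.png",cv2.resize(im[150:350,190:440],None,fx=3,fy=3,interpolation=cv2.INTER_CUBIC))
E
```

```text
clock: 3.75
position: [0.5443, 0.2206, 0.1092]
ee_rot: [0.166, 0.986, -0.0, 0.0]
ft_force: [-3.0, -4.7, 6.9]
grip_width: 0.154
[0.54428268 0.22061795 0.10918627] [-2.9728671  -4.68187207  6.91959437] [-0.91795933  0.44429268 -0.00810209] [ 1.65778381e-01  9.86162895e-01 -4.87586691e-04  1.89010261e-04]
dial if rigid 2.0156948088610376
```

View pics/w3c.png

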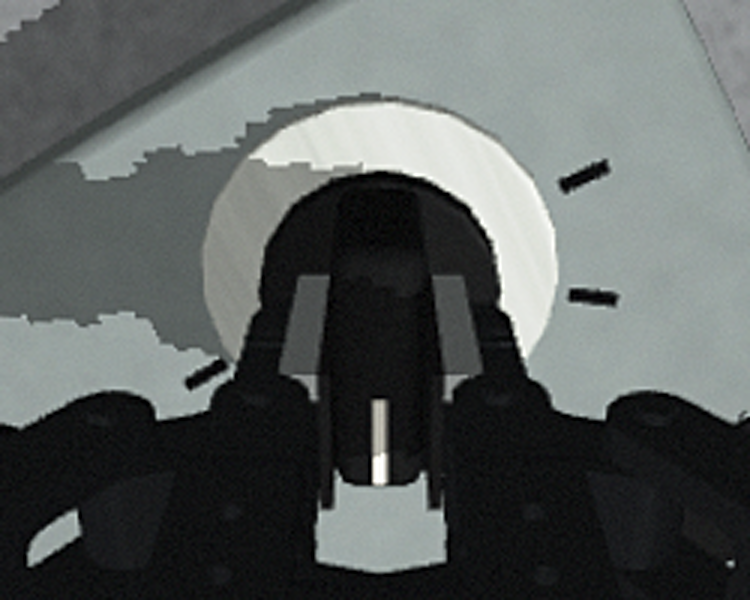

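The bar is still aligned with the jaws: the white line is at (380,440), midway between them. 0.384 rad remains, which is 0.49 in turn units.

```bash
python3 -m crank '[[-1,[0,0,0],[0,0,0.165]],[-1,[0,0,0],[0,0,0.165]],[-1,[0,0,0],[0,0,0.16]],[-1,[0,0,0],[0,0,0]],[-1,[0,0,0],[0,0,0]]]'
python3 - <<'E'
from h import *
o=manip.get_obs();q=o["ee_rot"]
y=R.from_quat(q).as_matrix()[:,1];print("dial if rigid",1.5-(np.arctan2(y[1],y[0])-np.pi/2-.1826),o["joint_pos"])
E
```

```text
clock: 4.3
position: [0.5441, 0.2202, 0.1092]
ee_rot: [0.35, 0.937, -0.001, 0.0]
ft_force: [-2.9, -6.8, 8.4]
grip_width: 0.162
dial if rigid 2.3967767609598045 [-0.68743788  0.37500074  0.27250224  1.74114194 -0.11304212  1.04194606
  0.48090235]
```

```bash
python3 -m crank '[[0.4,[0,0,0],[0,0,0]],[0.4,[0,0,0],[0,0,0]],[0.4,[0,0,0],[0,0,0]],[0.4,[0,0,-0.2],[0,0,0]],[0.4,[0,0,-0.3],[0,0,0]]]'
python3 -m crank '[[0.4,[0,0,-0.4],[0,0,0]],[0.4,[0,0,-0.3],[0,0,0]],[0.4,[0,0,0],[0,0,0]],[0.4,[0,0,0],[0,0,0]],[0.4,[0,0,0],[0,0,0]]]'
python3 - <<'E'
from h import *
o=manip.get_obs();q=o["ee_rot"];im=manip.camera("wrist");print(o["position"],q.tolist())
cv2.imwrite("pics/w4.png",im)
cv2.imwrite("pics/w4c.png",cv2.resize(im[130:330,190:440],None,fx=3,fy=3,interpolation=cv2.INTER_CUBIC))
E
```

```text
clock: 4.8
position: [0.5431, 0.2216, 0.1476]
ee_rot: [0.349, 0.937, -0.001, -0.001]
ft_force: [1.1, 0.3, 0.7]
grip_width: 0.699
clock: 5.3
position: [0.5434, 0.2216, 0.2033]
ee_rot: [0.349, 0.937, -0.001, -0.001]
ft_force: [0.3, -0.3, -0.2]
grip_width: 0.698
[0.54343062 0.22159623 0.20334533] [0.3487020207199814, 0.9372332658005159, -0.0005933321471563288, -0.0005951299558201001]
```

View pics/w4c.png

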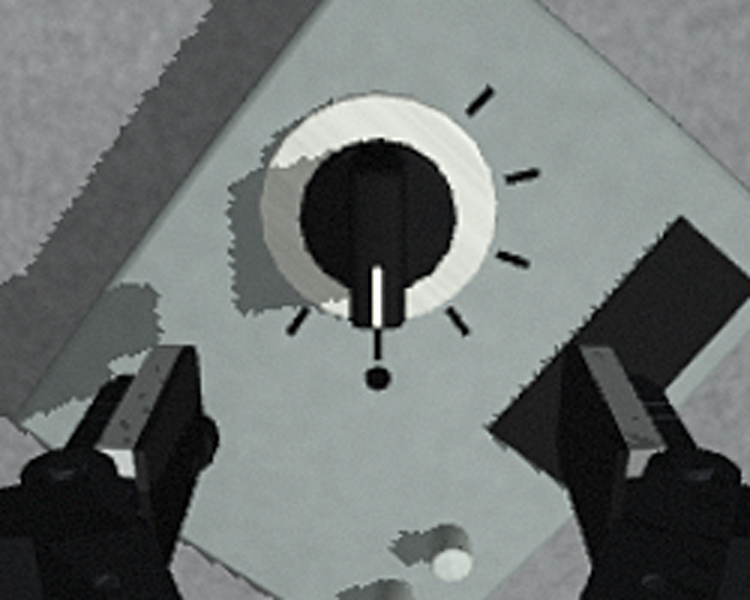

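Dial verified: the white line at (377,295) points exactly at the dotted 12 V mark at (377,345). Next is the jig.

```bash
python3 -m crank '[[-1,[0,0,-0.3],[0,0,0]],[-1,[-0.265,-0.465,-0.1],[0,0,0]],[-1,[-0.265,-0.465,-0.1],[0,0,0]],[-1,[-0.265,-0.465,-0.1],[0,0,0]],[-1,[-0.265,-0.465,0],[0,0,0]]]'
python3 -m crank '[[-1,[-0.265,-0.465,0],[0,0,0]],[-1,[-0.265,-0.465,0],[0,0,0]],[-1,[-0.265,-0.465,0],[0,0,0]],[-1,[-0.265,-0.465,0],[0,0,0]],[-1,[-0.265,-0.465,0],[0,0,0]]]'
python3 -m crank '[[-1,[-0.265,-0.465,0],[0,0,0]],[-1,[0,0,0],[0,0,-0.18]],[-1,[0,0,0],[0,0,-0.18]],[-1,[0,0,0],[0,0,-0.18]],[-1,[0,0,0],[0,0,-0.18]]]'
python3 -m crank '[[-1,[0,0,0],[0,0,-0.18]],[-1,[0,0,0],[0,0,-0.1]],[-1,[0,0,0],[0,0,0]],[-1,[0,0,0],[0,0,0]],[-1,[0,0,0],[0,0,0]]]'
python3 - <<'E'
from h import *
o=manip.get_obs();q=o["ee_rot"];im=manip.camera("wrist");print(o["position"].tolist(),q.tolist(),o["joint_pos"])
cv2.imwrite("pics/w5.png",im)
cv2.imwrite("pics/d5.png",manip.camera("side"))
E
```

```text
clock: 5.85
position: [0.5105, 0.0521, 0.2527]
ee_rot: [0.349, 0.937, 0.0, 0.0]
ft_force: [1.2, -0.7, 0.1]
grip_width: 0.001
clock: 6.35
position: [0.4685, -0.1578, 0.2518]
ee_rot: [0.349, 0.937, -0.0, -0.0]
ft_force: [1.4, 0.1, 0.4]
grip_width: 0.003
clock: 6.85
position: [0.4608, -0.1983, 0.2516]
ee_rot: [0.071, 0.998, 0.0, -0.001]
ft_force: [-0.5, -0.8, -0.5]
grip_width: -0.001
clock: 7.35
position: [0.4611, -0.1983, 0.2522]
ee_rot: [-0.035, 0.999, 0.0, -0.0]
ft_force: [0.3, -0.5, -0.3]
grip_width: 0.001
[0.4610972221204097, -0.19831515005530578, 0.2521896665231883] [-0.035438384768578676, 0.999371827149758, 6.700142106561811e-05, -0.0002597983023705833] [-0.26651219  0.04651726  0.60651889  1.80886688 -0.02748112  1.29512819
  1.98868377]
```

View pics/w5.png

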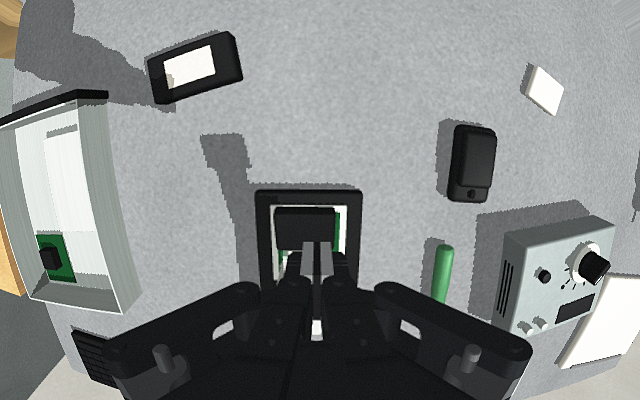

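View pics/d5.png

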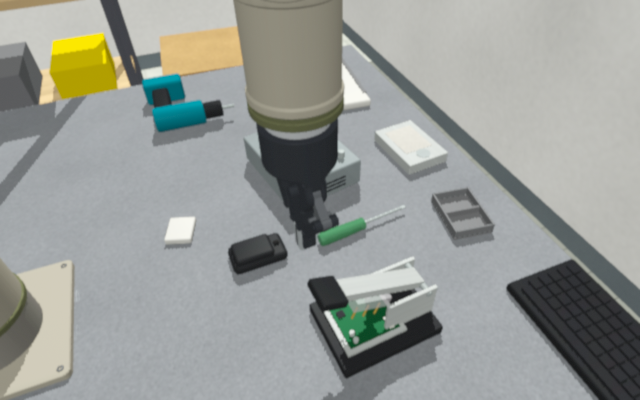

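Run:
```python
from h import *
im=cv2.imread("pics/w5.png")
cv2.imwrite("pics/w5c.png",cv2.resize(im[175:325,235:385],None,fx=4,fy=4,interpolation=cv2.INTER_CUBIC))
print(proj("side",[0.461,-.198,.23]))
```

```text
[[305.47095691 243.99517678]]
```

View pics/w5c.png

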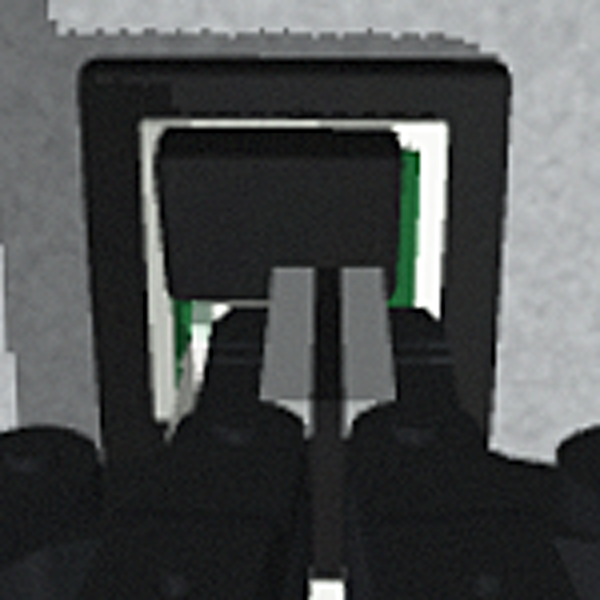

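Run:
```python
from h import *
pos=np.array([0.4610972221204097, -0.19831515005530578, 0.2521896665231883]);q=[-0.035438384768578676, 0.999371827149758, 6.700142106561811e-05, -0.0002597983023705833]
W=lambda u,v:(235+u/4,175+v/4)
t=.35
def pad(a,y,n=.007,t=.35):return (.07-a*np.cos(t)+n*np.sin(t),y,.075+a*np.sin(t)+n*np.cos(t))
d=[(pad(.18,-.025),W(160,155)),(pad(.18,.025),W(398,155)),(pad(.14,-.025),W(170,298)),(pad(.14,.025),W(392,302)),((-.085,-.065,.02),W(82,72)),((-.085,.065,.02),W(508,72))]
f=lambda p:np.concatenate([wproj(pos,q,wpt(p,L))[0]-uv for L,uv in d])
r=least_squares(f,[.56,-.2,.08],loss="soft_l1");p=r.x;print(p,r.fun.reshape(-1,2).round(1).tolist())
print("pad",wpt(p,pad(.16,0)),"level",wpt(p,pad(.16,0,t=0)),"hinge",wpt(p,(.07,0,.075)))
```

```text
[ 0.5626917  -0.20110577  0.06609919] [[-2.6, 0.1], [1.9, 0.4], [-1.1, 0.9], [1.3, 0.3], [-1.8, -1.7], [1.5, -1.4]]
pad [[ 0.48496246 -0.20625111  0.13643926]] level [[ 0.47288823 -0.20705037  0.082     ]] hinge [[ 0.63253883 -0.1964822   0.075     ]]
```

```bash
python3 -m crank '[[-1,[-0.18,-0.12,0],[0,0,0]],[-1,[0,0,0.32],[0,0,0]],[-1,[0,0,0.32],[0,0,0]],[-1,[0,0,0.26],[0,0,0]],[-1,[0,0,0],[0,0,0]]]'
python3 - <<'E'
from h import *
o=manip.get_obs();print(o["position"])
im=manip.camera("wrist");
cv2.imwrite("pics/w6c.png",cv2.resize(im[150:350,190:440],None,fx=3,fy=3,interpolation=cv2.INTER_CUBIC))
s=manip.camera("side");cv2.imwrite("pics/d6c.png",cv2.resize(s[230:380,270:450],None,fx=4,fy=4,interpolation=cv2.INTER_CUBIC))
E
```

```text
clock: 7.95
position: [0.4748, -0.2063, 0.1781]
ee_rot: [-0.036, 0.999, 0.0, -0.002]
ft_force: [-0.6, 0.6, 0.8]
grip_width: -0.003
[ 0.47483258 -0.20634933  0.17806972]
```

View pics/w6c.png

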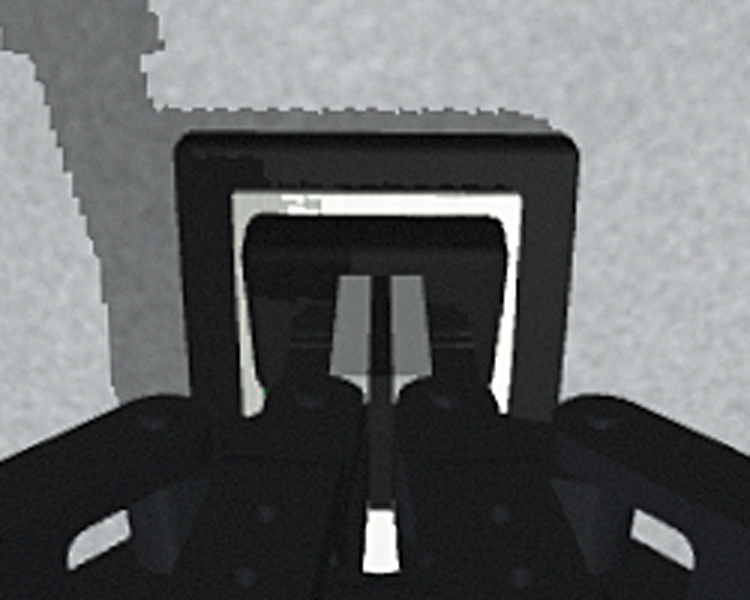

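View pics/d6c.png

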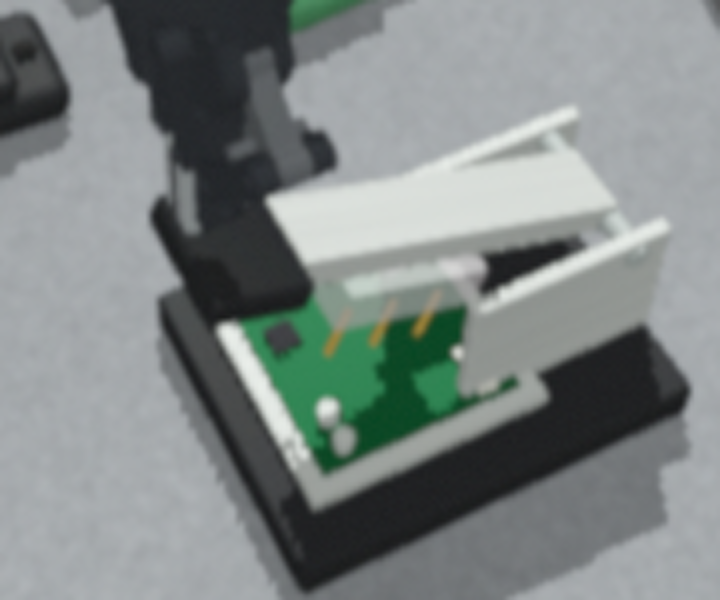

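Fingertips are over the pad, slightly towards its front. I'll press in steps and check the force after each.

```bash
python3 -m crank '[[-1,[0,0,0.08],[0,0,0]],[-1,[0,0,0.08],[0,0,0]],[-1,[0,0,0.08],[0,0,0]],[-1,[0,0,0.08],[0,0,0]],[-1,[0,0,0],[0,0,0]]]'
python3 -m crank '[[-1,[0,0,0.08],[0,0,0]],[-1,[0,0,0.08],[0,0,0]],[-1,[0,0,0.08],[0,0,0]],[-1,[0,0,0],[0,0,0]],[-1,[0,0,0],[0,0,0]]]'
```

```text
clock: 8.55
position: [0.4762, -0.207, 0.1543]
ee_rot: [-0.036, 0.999, -0.0, -0.0]
ft_force: [0.5, -0.4, 4.2]
grip_width: -0.004
clock: 9.05
position: [0.4763, -0.2071, 0.1361]
ee_rot: [-0.036, 0.999, -0.0, -0.0]
ft_force: [-2.7, -0.5, 6.8]
grip_width: -0.0
```

```bash
python3 -m crank '[[-1,[0,0,0.08],[0,0,0]],[-1,[0,0,0.08],[0,0,0]],[-1,[0,0,0.08],[0,0,0]],[-1,[0,0,0.07],[0,0,0]],[-1,[0,0,0],[0,0,0]]]'
python3 - <<'E'
from h import *
o=manip.get_obs();print(o["position"],o["ft_force"])
s=manip.camera("side");cv2.imwrite("pics/d7.png",s);cv2.imwrite("pics/d7c.png",cv2.resize(s[230:380,270:450],None,fx=4,fy=4,interpolation=cv2.INTER_CUBIC))
s=manip.camera("scene");cv2.imwrite("pics/s7.png",s);cv2.imwrite("pics/s7c.png",cv2.resize(s[150:270,170:300],None,fx=5,fy=5,interpolation=cv2.INTER_CUBIC))
E
```

```text
clock: 9.55
position: [0.4757, -0.2073, 0.1108]
ee_rot: [-0.036, 0.999, 0.0, -0.001]
ft_force: [-4.8, 0.5, 8.6]
grip_width: 0.005
[ 0.47565028 -0.20729982  0.11080958] [-4.83075198  0.47539563  8.60475999]
```

View pics/d7c.png

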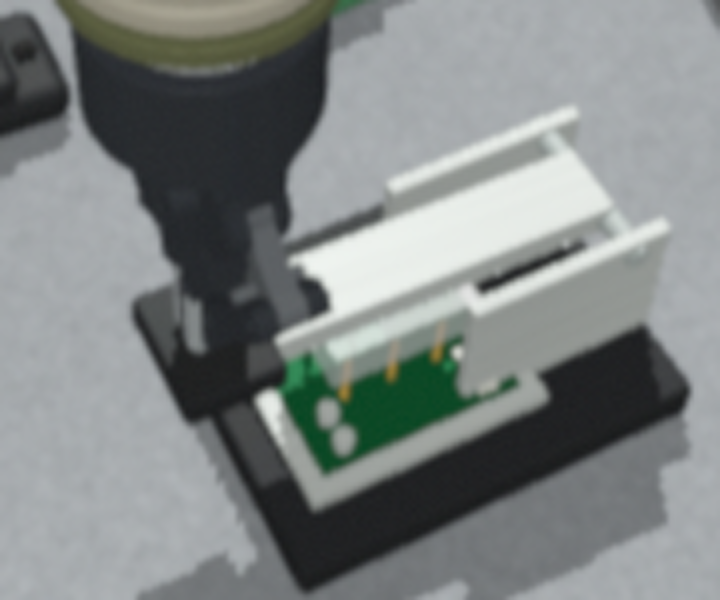

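View pics/s7c.png

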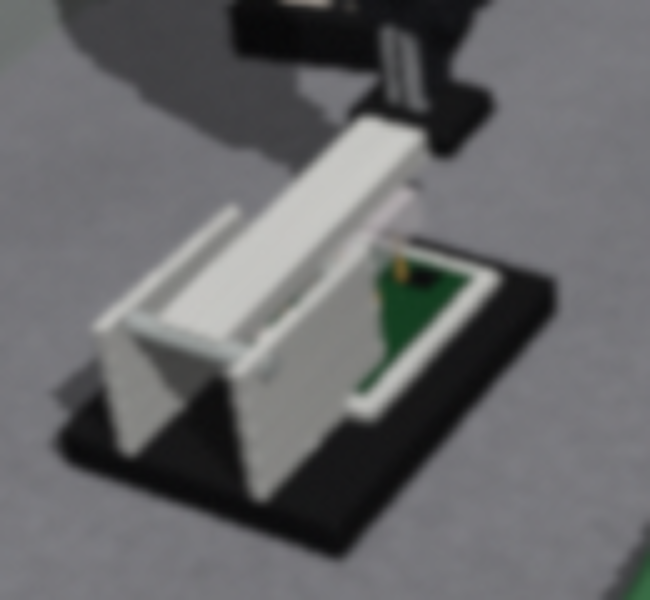

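```bash
python3 -m crank '[[-1,[0,0,0.03],[0,0,0]],[-1,[0,0,0.03],[0,0,0]],[-1,[0,0,0],[0,0,0]],[-1,[0,0,0],[0,0,0]],[-1,[0,0,0],[0,0,0]]]'
python3 - <<'E'
from h import *
o=manip.get_obs();print(o["position"],o["ft_force"],o["clock"])
p=[.5627,-.2011,.066]
s=manip.camera("side");c=cv2.resize(s[230:350,280:450],None,fx=4.6,fy=4.6,interpolation=cv2.INTER_CUBIC)
cv2.imwrite("pics/d8raw.png",c)
def pt(a,y,n,t):return (.07-a*np.cos(t)+n*np.sin(t),y,.075+a*np.sin(t)+n*np.cos(t))
for j,col in((.29,(0,255,255)),(.35,(0,255,0)),(.41,(0,0,255))):
    t=.35-j
    for y in(-.025,):
        P=[pt(.18,y,.007,t),pt(.14,y,.007,t),pt(.14,y,-.007,t),pt(.18,y,-.007,t)]
        cv2.polylines(c,[((proj("side",wpt(p,P))-[280,230])*4.6).astype(int)],True,col,1)
cv2.imwrite("pics/d8.png",c)
E
```

```text
clock: 10.15
position: [0.4755, -0.2073, 0.1065]
ee_rot: [-0.036, 0.999, 0.0, -0.001]
ft_force: [-6.9, -1.0, 9.4]
grip_width: 0.003
[ 0.47553776 -0.20731971  0.10648811] [-6.92901019 -0.97342607  9.43246201] 10.15
```

View pics/d8.png

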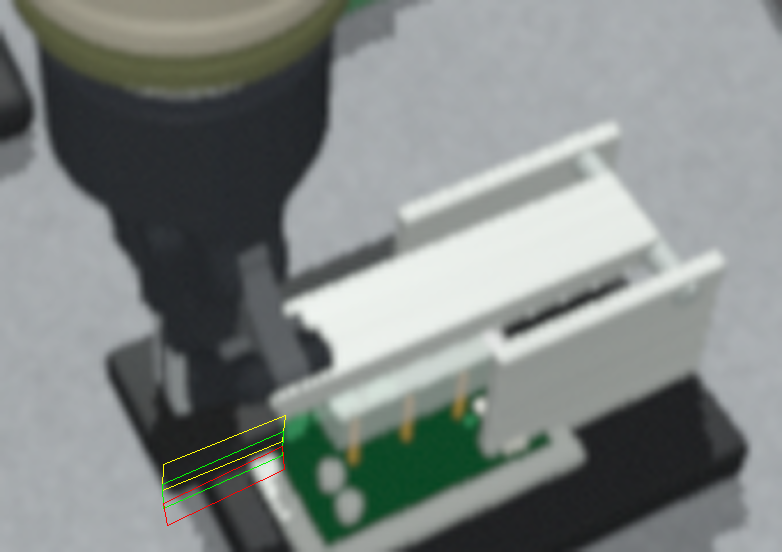

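View pics/d8raw.png

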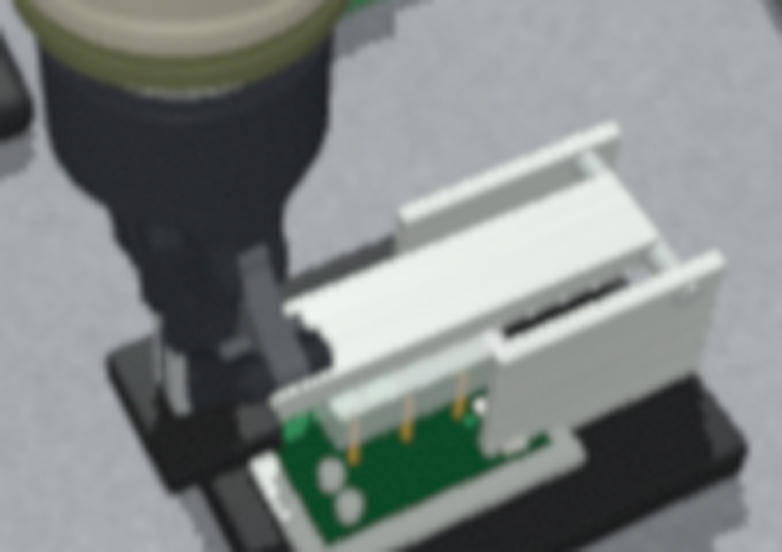

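Run:
```python
from h import *
p=[.5627,-.2011,.066]
def pt(a,y,n,t):return (.07-a*np.cos(t)+n*np.sin(t),y,.075+a*np.sin(t)+n*np.cos(t))
def sl(y,t,a0,a1):
    q=proj("side",wpt(p,[pt(a0,y,.007,t),pt(a1,y,.007,t)]));q4=(q-[280,230])*4.6;return q4.round(0).tolist(),((q[0]-q[1])[1]/(q[0]-q[1])[0]).round(3)
print("cheek near/far",sl(-.035,0,-.01,.09),sl(.035,0,-.01,.09))
for j in(.25,.29,.32,.35,.38):print(j,sl(-.017,.35-j,0,.14),sl(.017,.35-j,0,.14))
```

```text
cheek near/far ([[715.0, 271.0], [444.0, 393.0]], np.float64(-0.449)) ([[593.0, 119.0], [336.0, 225.0]], np.float64(-0.412))
0.25 ([[658.0, 241.0], [275.0, 383.0]], np.float64(-0.373)) ([[599.0, 166.0], [226.0, 297.0]], np.float64(-0.351))
0.29 ([[657.0, 241.0], [273.0, 394.0]], np.float64(-0.399)) ([[599.0, 166.0], [224.0, 309.0]], np.float64(-0.379))
0.32 ([[657.0, 241.0], [272.0, 402.0]], np.float64(-0.419)) ([[598.0, 167.0], [223.0, 317.0]], np.float64(-0.4))
0.35 ([[656.0, 241.0], [271.0, 410.0]], np.float64(-0.438)) ([[598.0, 167.0], [222.0, 325.0]], np.float64(-0.421))
0.38 ([[656.0, 242.0], [271.0, 418.0]], np.float64(-0.458)) ([[597.0, 167.0], [222.0, 333.0]], np.float64(-0.441))
```

```bash
python3 -m crank '[[-1,[0,0,0.02],[0,0,0]],[-1,[0,0,0],[0,0,0]],[-1,[0,0,0],[0,0,0]],[-1,[0,0,0],[0,0,0]],[-1,[0,0,0],[0,0,0]]]'
python3 -m crank '[[-1,[0,0,0],[0,0,0]],[-1,[0,0,0],[0,0,0]],[-1,[0,0,0],[0,0,0]],[-1,[0,0,0],[0,0,0]],[-1,[0,0,0],[0,0,0]]]'
python3 - <<'E'
from h import *
s=manip.camera("side")
cv2.imwrite("pics/d9.png",cv2.resize(s[250:330,340:440],None,fx=7.5,fy=7.5,interpolation=cv2.INTER_CUBIC))
s=manip.camera("scene");cv2.imwrite("pics/s9.png",s)
a=cv2.resize(s[155:235,180:270],None,fx=6.6,fy=6.6,interpolation=cv2.INTER_CUBIC);cv2.imwrite("pics/s9a.png",a)
cv2.imwrite("pics/s9b.png",cv2.resize(s[180:330,280:500],None,fx=3.5,fy=3.5,interpolation=cv2.INTER_CUBIC))
print(manip.get_obs()["position"],manip.get_obs()["ft_force"])
E
```

```text
clock: 10.7
position: [0.4756, -0.2073, 0.1049]
ee_rot: [-0.036, 0.999, 0.0, -0.001]
ft_force: [-7.3, -0.5, 10.1]
grip_width: 0.0
clock: 11.2
position: [0.4756, -0.2073, 0.1049]
ee_rot: [-0.036, 0.999, 0.0, -0.001]
ft_force: [-6.9, 1.2, 9.8]
grip_width: -0.001
[ 0.47555801 -0.20734352  0.10495105] [-6.50002937 -1.00878756  9.77756313]
```

View pics/d9.png

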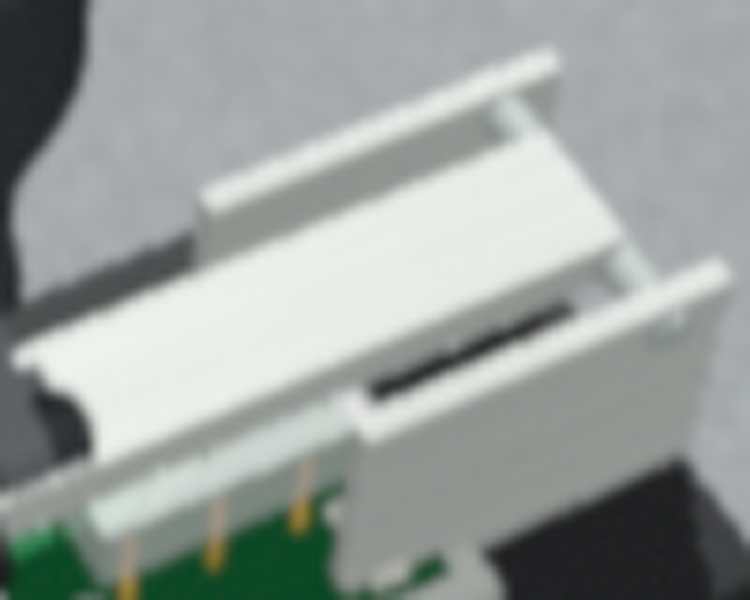

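View pics/s9a.png

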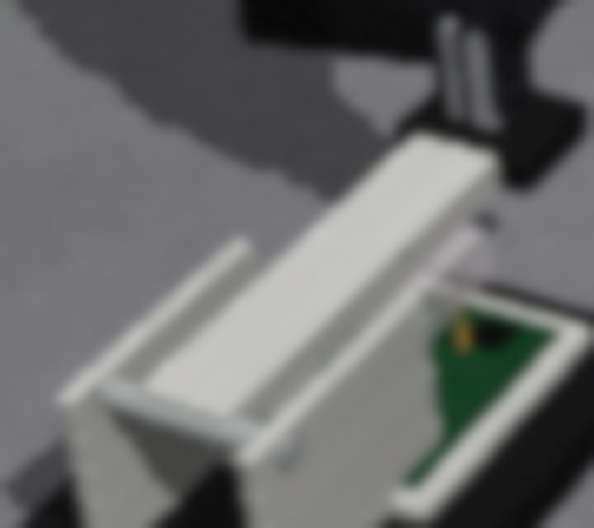

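View pics/s9b.png

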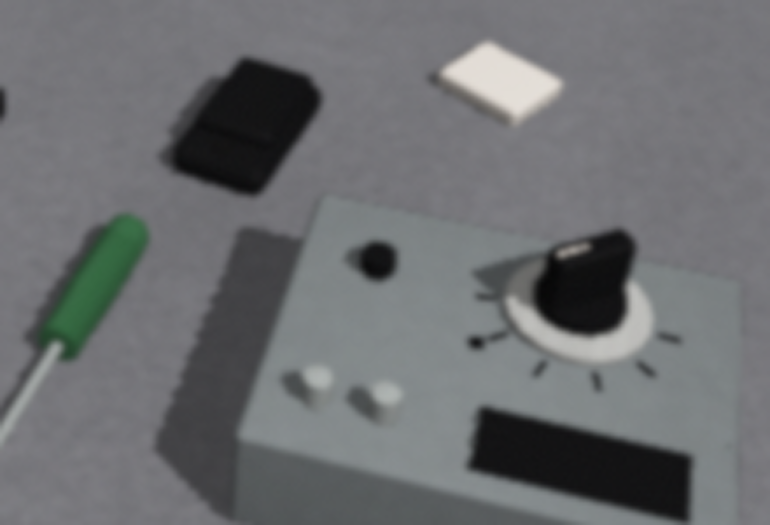

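The press arm's edges (slope about -0.41) run parallel to the cheek tops (-0.40 and -0.42), so it is level. The force is steady at about 10 N. The dial points at the dot, and the mouse and screwdriver haven't moved.

```bash
python3 -c "
from workcell import manip
print(manip.hand_in())"
```

```text
the job is handed in; nothing more can be done
None
```

The dial is set to 12 V and the press arm is held down at level. I handed the job in at about 11.5 s on the robot clock; no verdict was reported.

- **Dial:** I turned it from about 1.54 rad to about 2.40 rad. After I let go, the wrist picture showed the pointer exactly on the dotted 12 V mark. The last scene picture still shows it pointing at the dot.
- **Press arm:** I pressed the pad with closed fingers in small steps. The fingertips ended about 83 mm above the bench, against 82 mm for the pad at level, which puts the joint at about 0.34 rad. The arm's edges run parallel to the cheek tops in the last side picture, and the upward force was steady at about 10 N for over 0.5 s.
- **Other objects:** The mouse and screwdriver looked unmoved in the last scene picture.

**Checks that disagreed:**
- The first rough reading of the dial bar's direction from the side camera was about 0.23 rad off. I used the wrist camera's reading instead, and a closer picture confirmed it.
- Before the last 1.5 mm of pressing, readings of the arm's angle from the side picture ranged from 0.29 to 0.345 rad. The low one came from a rough overlay with about 2 px of bias, and 0.29 is the lower limit of the accepted range.
- A sideways force of about 7 N remained on the fingertips from friction on the pad.

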